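Pulse a freshly washed grinder with its bayonet lid

ROBOT

A 6-joint arm with a two-finger parallel gripper is mounted at the origin on a cart in front of the work surface, level with it; the furniture and walls round the work are solid. World frame = base frame: x ahead of the robot, y to its left, z up, the work surface at z = 0. Lengths are in m, angles in rad, forces in N, time in s.
With the tool pointing down it reaches from about 0.375 to 0.9 m from the base axis. Payload 3.1 kg.
Tool frame: the origin (TCP) lies on the centre line of the jaws, within the pads' length; the fingertips stand 25 mm ahead of it and the grasp point (between the pads) lies 6 mm ahead of it (manip.tip_extent is the distance from the TCP to the fingertips, in m); z points along the fingers, y is the line along which they close (so a half turn about z gives the same grasp; the last joint's range is limited). The gripper opens to 85 mm and grips with 20 to 120 N. Pads are 22 mm wide; open, the fingers measure 114 mm over their backs; the gripper's body (76 mm by 85 mm) begins 54 mm behind the grasp point. The pads swing forward as they close: fully open they stand 13 mm farther back than shut.
Start: joints at [-1.492, 0.527, 1.433, -0, 1.181, -0.178], TCP at [0.159, -0.604, 0.256] pointing down, gripper open.
Joint ranges: [-3.08, 3.08], [-0.75, 2.2], [0.22, 2.44], [-1.43, 4.57], [0, 2.65], [-2.85, 2.85]. Speed limits (rad/s): [2.79, 2.79, 3.14, 3.14, 3.14, 3.14].

INTERFACE

Orientations are given as a unit quaternion [x, y, z, w].
In Python, from station import readout, imaging, order, manip gives the robot as it stands.
- The arm moves only by the tool move_arm, never from a script. Its argument "rows" is a list of rows, each a list of 7 numbers: the turn, a rotation vector about the tool's x, y, z in degrees, then the shift along the tool's x, y, z in mm, then the closure, from 0 (fully open) to 1 (shut). A call has 1 to 12 rows; each row is the pose to reach, as a shift and turn from the pose commanded when the call began, along the tool's axes at that moment; what a row does not reach only later rows make up. A row lasts 1/12 s, in which the tool goes at most 41.7 mm and 7.16 degrees, less where a joint would pass 70% of its speed; a pose out of reach is approached as far as the arm can. A call with a gripper value outside its range is refused whole. The fingers move at their own pace and stop on an object; "squeeze" is the grip in N (left out, the last holds). Time passes only in rows, so rows that repeat a pose let the fingers close. It gives the time, the measured TCP pose, the force, the opening and the grip force at its end, in the units of the state.
- readout.sense(): the state, without advancing time (a new reading comes with each control period).
- imaging.snapshot(name): name is "scene" or "top"; returns a dict with "img" (384x512x3 uint8, red, green, blue), "z_map" (384x512 float32, m along the optical axis (not along the pixel's ray), 0 where there is no reading), "fovy" (degrees; the focal length in pixels is half the picture's height over the tangent of half this angle, whatever the lens; pixels are square), "cx", "cy" (the principal point, pixels), "rvec" (rotation vector, rad) and "tvec" (3), from world to camera coordinates, as OpenCV has them. Camera axes: x right, y down, z forward; pixel columns grow to the right and rows downward; lengths in m; the calibration is good to about 2 mm. A picture is of the moment at which its call begins.
- order.sign_off(): hands the job in; it is judged then, once.
The state is a dict: "t": time; "q": joint angles; "qd": joint speeds; "tau": joint torques, N m; "tcp_pos": TCP position; "tool_rot": TCP orientation; "force": force on the tool from outside, world axes, zero at the start; "ft_torque": the same for the moment, N m; "finger_gap": opening from 0.0 (shut) to 1.0 (fully open); "gripper_force": force on a finger pad.
Only numpy, scipy, OpenCV 4.12 (cv2) and the standard library are available. Lean on these libraries where they do the work, as an engineer would, in place of code of your own. Each camera call takes 0.05 s, during which the arm holds its last target. There are 200 camera calls.

TASK

The little kitchen grinder has been washed and wants a dry pulse: first turn the timer knob on its front deck back until the pointer reads zero (the long mark nearest the bowl), so that it can run only while the lid is held. Then set the black twist lid into the bowl's mouth, its two lugs down through the notches and its flange flush on the collar, and twist it clockwise against its spring to the pulse mark (the bar), half way to the lock, never so far that it meets the lock catches. Finish with the gripper still holding the lid at the pulse mark; do not let go, and leave the other things on the worktop where they stand.

Things in the scene. Friction and masses are not known exactly. Their poses are not given: they have to be found in the camera images.
- grinder: White countertop grinder, fixed: round bowl housing 122 mm across at the foot with an aluminium bayonet collar on top, and a control deck 100 mm wide, 62 mm high, reaching 175 mm from the bowl axis. Origin: on the bowl axis at worktop level; x points from the deck over the bowl axis to the rear, z up.
- mouth (a point): Centre of the collar's top face on the bowl axis, 92 mm over the worktop; axes as the grinder's. The collar is 110 mm across, its opening 76 mm, its ledge 5 mm thick; two notches 17 to 19 mm wide, on the +x and -x sides, reach out to 45 mm from the axis, a black dot beside each. The lid fits with 1.8 mm play each way.
- pulse_mark (a point): Black bar on the collar in front, 51 mm from the bowl axis, 38 degrees (0.66 rad) clockwise seen from above from the front (-x) notch: where the lid's white line must point. Its twin lies across the bowl. A black square 76 degrees from each notch marks the lock.
- dial (a joint): Timer knob, rad: 0 when its pointer (white line) is at the long zero mark, pointing at the bowl along the grinder's x; grows clockwise seen from above (a tick every 30 degrees); below 0 is the continuous side (round dot at -50 degrees). Range -1.0 to 2.7, no stop at zero; friction about 0.04 N m, stays where it is left; starts between 0.6 and 1.45.
- dial_grip (a point): On the timer knob's axis, 125 mm in front (-x) of the bowl axis, 80 mm above the worktop; turns with the knob, x along the pointer. The knob is a black bar 38 mm long (x), 12 mm wide (y), from 69 to 89 mm above the worktop, on a disc 42 mm across whose top is at 69 mm.
- lid: Black round twist lid, loose, 0.1 to 0.2 kg, standing upright on its plug. Origin: centre of the plug's underside; z up, x along grip bar and lugs. Plug 72.4 mm across, foot bevelled, z 0 to 14 mm; flange 96 mm across, z 14 to 21 mm. Fully in, the flange lies on the collar and the origin is 14 mm below point mouth.
- lid_grip (a point): Middle of the lid's grip bar, on its axis, 35 mm above the lid's origin. The bar is 64 mm long (x), 20 mm wide (y) and stands from 21 to 47 mm above the lid's origin.
- lid_lug (a point): Outer end of one of the lid's two lugs, 43 mm from the axis at +x, its twin at -x; each 12 mm wide, z 0 to 7 mm, under a white line on the flange. The lid is the same after a half turn: it enters with its x along the grinder's x either way round (play 4 degrees), then turns clockwise seen from above; a stop blocks the other way.
- contact_ring (a joint): Sprung contact ring inside the collar, rad, 0 at rest. After about 10 degrees (0.17 rad) of clockwise lid turn the lugs meet its pins and carry it along (about 0.49 at the pulse bar); its spring, 0.30 N m per rad, turns the lid most of the way back if let go.
- catch_a (a joint): Lock catch at the lugs' track, m, 0 at rest: a lug begins to press it outwards at about 50 degrees of clockwise lid turn, and it clicks in behind the lug at about 78 degrees.
- catch_b (a joint): The other lock catch, across the bowl, likewise.
- mug: Cream mug, 84 x 122 x 106 mm, loose bystander at the back; origin at the centre of its underside.
- salt_shaker: Glass salt shaker with a grey top, 44 mm across, 90 mm high, loose bystander; origin at the centre of its underside.
- tuna_tin: Flat tin, 86 mm across, 40 mm high, loose bystander on the right; origin at the centre of its underside.
- garlic: Garlic bulb, 60 x 57 x 58 mm, loose bystander on the left; origin at the centre of its underside.
- lemon: Lemon, 71 x 53 x 51 mm, loose bystander on the right; origin at the centre of its underside.
Things that resemble listed ones, but are neither listed nor needed, are in the scene too. Of the things shaped like the lid, the black one is meant.

How it is judged:
On the way, in this order (a step that is already met when the one before it is completed fails the run):
1. the timer knob's pointer reads zero while the lid is still off the grinder (value of joint dial between -0.14 and 0.14 rad and horizontal distance between lid and mouth above 0.06 m), for 0.3 s.
2. the lid sits flush in the collar with its lugs through the notches (value of joint dial between -0.14 and 0.14 rad and horizontal distance between lid and mouth below 0.004 m and z of lid in the frame of mouth between -0.0165 and -0.0115 m and angle between lid's own z axis and vertical below 0.06 rad and angle between the x axis of lid and the x axis of grinder, either way round below 0.3 rad), for 0.2 s.
At the end, for the whole second after the job is handed in: The gripper still holds the lid (more than 2 N); the lid is level and flush on the collar (within 2.5 mm of height and 4 mm of centre), turned clockwise to the pulse bar within 8 degrees with the contact ring carried round against its spring, and still; the timer pointer is within 8 degrees of zero (value of joint dial between -0.14 and 0.14 rad and horizontal distance between lid and mouth below 0.004 m and z of lid in the frame of mouth between -0.0165 and -0.0115 m and angle between lid's own z axis and vertical below 0.06 rad and angle between the x axis of lid and the x axis of grinder, either way round between 0.52 and 0.81 rad and value of joint contact_ring between 0.3 and 0.68 rad and angular speed of lid below 0.15 rad/s and contact force between the fingers and lid above 2 N); the arm keeps its last pose, push and grip.
It fails at once if the lid is turned so far that it presses a lock catch (value of joint any of catch_a, catch_b above 0.0012 m).
It fails at once if another thing on the worktop is pushed away (more than 30 mm) (distance of any of mug, salt_shaker, tuna_tin, garlic, lemon from where it was at the start of the episode above 0.03 m).
It also fails if it takes over 64 s, if anything falls off the work surface, if the arm or the gripper's body presses on something with over 40 N, if the wrist force passes 120 N, or if a joint passes its speed limit or range.

## Working session

There is one attempt and no reset: what is moved stays moved. The work goes in short steps, Python scripts to look and compute and a tool call to move; the robot and the scene stay as the last step left them, time stands still between calls to the robot, and variables do not carry over. Pictures are saved under pics/ and viewed, at most 10 in all, crops included, and the job is handed in when it is done.

Besides the shell and the picture viewer there is one more tool, called after "Call:" by a JSON object that holds its "api" and its "payload", one argument or row to a line. move_arm: Moves the arm, as the interface text tells. Its arguments: {"type":"object","properties":{"rows":{"type":"array"},"squeeze":{"type":"number"}},"required":["rows"]}

```bash
ls; mkdir -p pics; cat > h.py <<'E'
import numpy as np, cv2
from scipy.spatial.transform import Rotation as R
from station import readout, imaging, order, manip
def snap(n):
    s=imaging.snapshot(n); s['f']=192/np.tan(np.radians(s['fovy'])/2); s['R']=R.from_rotvec(np.ravel(s['rvec'])).as_matrix(); s['t']=np.ravel(s['tvec']); return s
def ray(s,u,v,z):
    d=s['R'].T@np.array([(u-s['cx'])/s['f'],(v-s['cy'])/s['f'],1]); c=-s['R'].T@s['t']
    return c+d*(z-c[2])/d[2]
def cloud(s):
    v,u=np.mgrid[:384,:512]; Z=s['z_map']
    p=np.stack([(u-s['cx'])/s['f']*Z,(v-s['cy'])/s['f']*Z,Z],-1)
    return (p-s['t'])@s['R']
def save(s,n,box=None,k=1):
    im=s['img'][...,::-1]
    if box: im=im[box[1]:box[3],box[0]:box[2]]
    cv2.imwrite('pics/'+n,cv2.resize(im,None,fx=k,fy=k,interpolation=cv2.INTER_CUBIC))
E
python3 - <<'E'
from h import *
a=snap('scene');b=snap('top')
save(a,'a.png',None,1.5);save(b,'b.png',None,1.5)
for s in(a,b): print(s['f'],s['cx'],s['cy'],-s['R'].T@s['t'],s['R'])
print(readout.sense(), manip.tip_extent)
E
```

```text
pics
388.85305170205237 251.35916097356568 187.3290115978166 [0.08210326 1.05294173 0.59164693] [[-0.89928804 -0.43708386  0.01545047]
 [-0.18838808  0.35523791 -0.91559596]
 [ 0.39470362 -0.82629518 -0.40180259]]
365.5942209453301 256.43837817460627 192.04002887742058 [ 0.51051419 -0.01765749  1.129475  ] [[-0.01223824 -0.99990891 -0.00569175]
 [-0.99591093  0.01269844 -0.08944362]
 [ 0.08950775  0.00457384 -0.99597562]]
{'t': 0.1, 'q': array([-1.49146341e+00,  5.28416266e-01,  1.43377454e+00, -1.93909323e-05,
        1.18141670e+00, -1.78500362e-01]), 'qd': array([-0.00129079, -0.0012229 , -0.00360769, -0.00048677,  0.00133657,
       -0.00109395]), 'tau': array([ 6.86657240e-04, -4.43303668e+01, -1.78585821e+01, -3.20696772e-04,
        3.91717636e-03, -1.43508782e-05]), 'tcp_pos': array([ 0.15934138, -0.60372564,  0.25540486]), 'tool_rot': array([ 9.91700774e-01,  1.28563443e-01,  4.09765539e-05, -1.00663361e-03]), 'force': array([ 0.21110068, -0.0362889 , -0.2720602 ]), 'ft_torque': array([-0.01315662,  0.06466807, -0.04275413]), 'gripper_force': 0.0, 'finger_gap': 1.0008740831238114} 0.025
```

View pics/a.png

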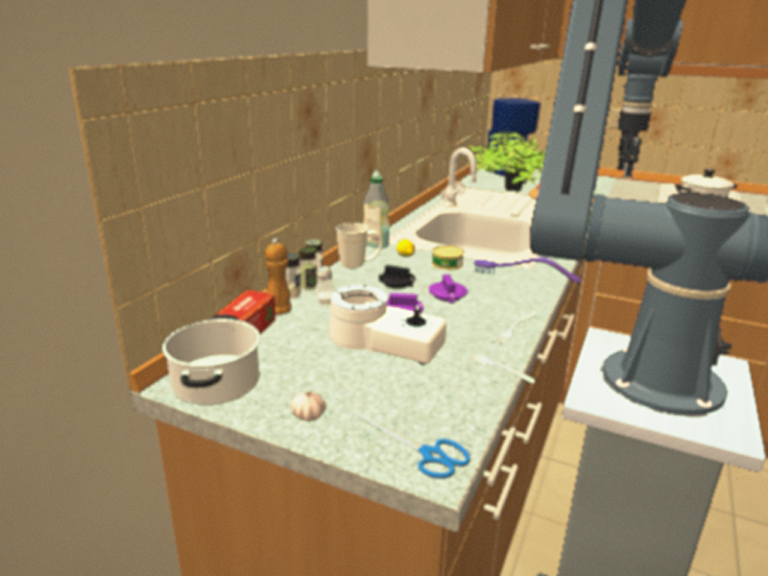

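View pics/b.png

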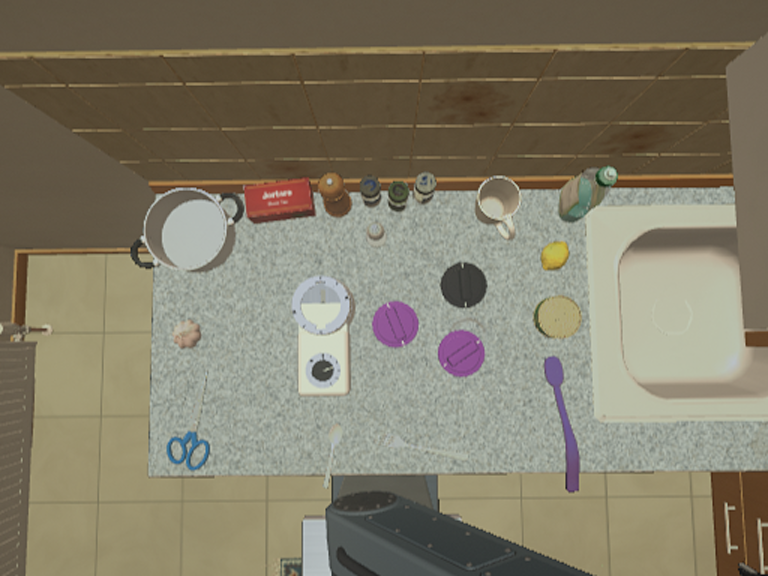

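The scene view shows the grinder left of centre, with its deck toward the robot. In the top view (drawn at 1.5x) the collar is at about (321,305), the knob at (323,370) and the black lid at (464,285). The two purple lids are decoys. Next I'll measure.

```bash
python3 - <<'E'
from h import *
s=snap('top')
box1=(190,175,246,271);box2=(285,168,335,215)
im=s['img'][...,::-1]
A=cv2.resize(im[175:271,190:246],None,fx=6,fy=6,interpolation=cv2.INTER_CUBIC)
B=cv2.resize(im[165:215,285:335],None,fx=8,fy=8,interpolation=cv2.INTER_CUBIC)
B=cv2.copyMakeBorder(B,0,A.shape[0]-B.shape[0],0,0,cv2.BORDER_CONSTANT)
cv2.imwrite('pics/c.png',np.hstack([A,B]))
P=cloud(s)
g=im.max(2).astype(int)
# lid: black blob
m=np.zeros(g.shape,np.uint8); m[165:215,285:335]=(g[165:215,285:335]<75)
n,l,st,c=cv2.connectedComponentsWithStats(m); i=1+st[1:,4].argmax(); print('lid blob',st[i],c[i])
for z in(.021,): print(ray(s,*c[i],z))
q=P[(l==i)]; print('lid z pct',np.percentile(q[:,2],[1,10,30,50,80,90,99]))
bar=q[q[:,2]>.038]; print('bar n',len(bar),bar.mean(0)); xy=bar[:,:2]-bar[:,:2].mean(0); w,V=np.linalg.eigh(xy.T@xy); print('bar axis deg',np.degrees(np.arctan2(V[1,1],V[0,1])),np.sqrt(12*w/len(bar)))
# collar from depth z in .086-.098
q=P[170:235,185:245]; mm=(abs(q[...,2]-.092)<.006); pts=q[mm]; print('collar',len(pts),np.median(pts[:,2]))
hull=cv2.convexHull(pts[:,:2].astype(np.float32)); print(cv2.minEnclosingCircle(hull),cv2.fitEllipse(hull))
# deck
q=P[215:275,185:250]; mm=(abs(q[...,2]-.062)<.004); pts=q[mm]; print('deck',len(pts),cv2.minAreaRect(pts[:,:2].astype(np.float32)))
mm=(abs(q[...,2]-.088)<.006); pts=q[mm];print('knob bar',len(pts),pts.mean(0),cv2.minAreaRect(pts[:,:2].astype(np.float32)))
for u,v in [(190,175),(246,175),(190,271),(246,271)]: print(u,v,ray(s,u,v,.092))
E
```

```text
lid blob [294 175  30  30 684] [308.64912281 189.69590643]
[ 0.61526873 -0.17154784  0.021     ]
lid z pct [0.0159695  0.01893964 0.02098338 0.02241892 0.04139758 0.04625711
 0.04976105]
bar n 145 [ 0.6128133  -0.17033841  0.05334446]
bar axis deg 158.9941103516181 [0.04393456 0.07190727]
collar 593 0.09150417060956702
((0.5729289054870605, 0.1098463386297226), 0.05568335950374603) ((0.5730947852134705, 0.10987724363803864), (0.10936763137578964, 0.10983062535524368), 173.2509765625)
deck 1139 ((0.4714359641075134, 0.1096290871500969), (0.093958280980587, 0.1389767825603485), 89.65997314453125)
knob bar 203 [0.50623682 0.10891114 0.08987491] ((0.48926934599876404, 0.10927022993564606), (0.0853545293211937, 0.10149777680635452), 89.36521911621094)
190 175 [0.65517657 0.17678813 0.092     ]
246 175 [0.65308815 0.01637719 0.092     ]
190 271 [0.38432832 0.17569621 0.092     ]
246 271 [0.38252084 0.01899757 0.092     ]
```

View pics/c.png

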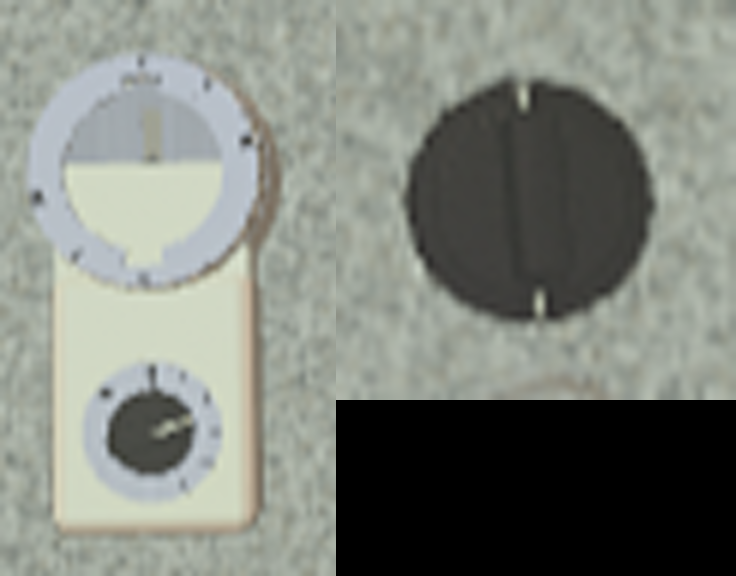

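The crop shows the collar marks: squares at crop (38,197) and (246,141), bars at (75,256) and (207,84). The pointer is about 73° clockwise of the zero mark. The lid's white lines are at (523,97) and (540,305). I'll refine these to sub-pixel.

```bash
cat >> h.py <<'E'
def blob(s,u,v,r,dark=True):
    g=s['img'].astype(float).mean(2); u0,v0=int(round(u)),int(round(v)); w=g[v0-r:v0+r+1,u0-r:u0+r+1]; b=np.median(w)
    w=np.clip((b-w if dark else w-b)-12,0,None); V,U=np.mgrid[-r:r+1,-r:r+1]
    return u0+(w*U).sum()/w.sum(), v0+(w*V).sum()/w.sum()
E
python3 - <<'E'
from h import *
s=snap('top')
c=lambda x,y:(190+(x+.5)/6-.5,175+(y+.5)/6-.5)
d=lambda x,y:(285+(x-336+.5)/8-.5,165+(y+.5)/8-.5)
W=lambda p,z,k=True,r=2: ray(s,*blob(s,*p,r,k),z)[:2]
sq=[W(c(38,197),.092),W(c(246,141),.092)]; br=[W(c(75,256),.092),W(c(207,84),.092)]
ang=lambda a,b:np.degrees(np.arctan2(*(b-a)[::-1]))
print('sq',sq,np.mean(sq,0),np.linalg.norm(sq[1]-sq[0]),'yaw',ang(*sq)+76)
print('bar',br,np.mean(br,0),np.linalg.norm(br[1]-br[0]),'yaw',ang(*br)+38)
# lid
wl=[W(d(540,305),.021,False),W(d(523,97),.021,False)]
print('lid',wl,np.mean(wl,0),np.linalg.norm(wl[1]-wl[0]),ang(*wl))
# knob: dial plate ticks
im=s['img'].astype(int)
kc=ray(s,*c(151,433),.075);print('knob c',kc)
ticks=[W(c(152,378),.064),W(c(105,393),.064)];print('ticks',ticks)
print('pointer',[ray(s,*c(*p),.089)[:2] for p in[(155,433),(193,420)]])
# outer circle of collar by colour: fit from edges
g=im.mean(2); m=np.zeros(g.shape,np.uint8); hue=im[...,2]-im[...,0]; m[175:230,190:240]=hue[175:230,190:240]>12
n,l,st,cc=cv2.connectedComponentsWithStats(m); i=1+st[1:,4].argmax(); k,_=cv2.findContours((l==i).astype(np.uint8),0,1); h=cv2.convexHull(max(k,key=len)); e=cv2.fitEllipse(h); print('collar ell',e, ray(s,*e[0],.091))
# lid ellipse
m=np.zeros(g.shape,np.uint8); m[165:215,285:335]=im.max(2)[165:215,285:335]<90
k,_=cv2.findContours(m,0,1); h=cv2.convexHull(max(k,key=cv2.contourArea)); e=cv2.fitEllipse(h); print('lid ell',e,ray(s,*e[0],.020))
E
```

```text
sq [array([0.56172361, 0.16068045]), array([0.58749517, 0.05751774])] [0.57460939 0.10909909] 0.10633305580004253 yaw 0.026251859068423755
bar [array([0.53399758, 0.14166395]), array([0.61661402, 0.07778442])] [0.5753058  0.10972419] 0.1044321246252308 yaw 0.28858592940758143
lid [array([ 0.57244796, -0.17473649]), array([ 0.65644843, -0.17018574])] [ 0.61444819 -0.17246111] 0.08412364681470941 3.100989330139754
knob c [0.44974534 0.10830188 0.075     ]
ticks [array([0.47203779, 0.10903443]), array([0.46834103, 0.13138881])]
pointer [array([0.45052975, 0.10474753]), array([0.45637589, 0.08684752])]
collar ell ((213.2171630859375, 202.6044158935547), (37.383445739746094, 37.85984420776367), 67.60245513916016) [0.57521937 0.11050337 0.091     ]
lid ell ((308.6625061035156, 189.7952423095703), (29.691986083984375, 30.286640167236328), 113.74578857421875) [ 0.6150588 -0.1717198  0.02     ]
```

```bash
cat >> h.py <<'E'
def go(p,psi):
    "shift (mm) along tool axes and rotvec (deg) from the measured pose to TCP p, tool down, tool x at psi deg"
    st=readout.sense(); r=R.from_quat(st['tool_rot']); a=np.radians(psi)/2
    t=R.from_quat([np.cos(a),np.sin(a),0,0])
    return np.round((r.inv()*t).as_rotvec(degrees=True),1), np.round(r.inv().apply(np.array(p)-st['tcp_pos'])*1000,1)
E
python3 - <<'E'
from h import *
for p,a in [((.5,-.25,.256),60),((.45,.109,.2),107),((.45,.109,.13),107)]: print(*go(p,a))
E
```

```text
[ -0.1  -0.  -45.2] [ 4.196e+02 -2.554e+02  1.000e-01]
[ -0.   -0.1 -92.2] [ 462.8 -615.2   56.6]
[ -0.   -0.1 -92.2] [ 462.8 -615.1  126.6]
```

Call:
{"api": "move_arm", "payload": {
  "rows": [
    [0, 0, -45, 420, -255, 0, 0],
    [0, 0, -45, 420, -255, 0, 0],
    [0, 0, -45, 420, -255, 0, 0],
    [0, 0, -45, 420, -255, 0, 0],
    [0, 0, -45, 420, -255, 0, 0],
    [0, 0, -45, 420, -255, 0, 0],
    [0, 0, -45, 420, -255, 0, 0],
    [0, 0, -45, 420, -255, 0, 0],
    [0, 0, -45, 420, -255, 0, 0],
    [0, 0, -45, 420, -255, 0, 0],
    [0, 0, -45, 420, -255, 0, 0],
    [0, 0, -45, 420, -255, 0, 0]
  ]
}}

```text
t: 1.2
tcp_pos: [0.5021, -0.248, 0.2563]
tool_rot: [0.867, 0.499, 0.0, -0.0]
force: [-0.4, -0.5, 0.0]
finger_gap: 0.996
gripper_force: 0.0
```

```bash
python3 - <<'E'
from h import *
print(readout.sense()['tcp_pos'],go((.45,.109,.15),107))
E
```

```text
[ 0.50206694 -0.24804807  0.25627999] (array([  0. ,  -0. , -47.2]), array([ 282.5, -224.4,  106.5]))
```

Call:
{"api": "move_arm", "payload": {
  "rows": [
    [0, 0, -47, 282, -224, 40, 0.4],
    [0, 0, -47, 282, -224, 40, 0.4],
    [0, 0, -47, 282, -224, 40, 0.4],
    [0, 0, -47, 282, -224, 40, 0.4],
    [0, 0, -47, 282, -224, 40, 0.4],
    [0, 0, -47, 282, -224, 40, 0.4],
    [0, 0, -47, 282, -224, 106, 0.4],
    [0, 0, -47, 282, -224, 106, 0.4],
    [0, 0, -47, 282, -224, 106, 0.4],
    [0, 0, -47, 282, -224, 106, 0.4],
    [0, 0, -47, 282, -224, 106, 0.4],
    [0, 0, -47, 282, -224, 106, 0.4]
  ]
}}

```text
t: 2.2
tcp_pos: [0.4493, 0.1057, 0.1503]
tool_rot: [0.596, 0.803, -0.0, 0.0]
force: [0.3, 0.3, 0.8]
finger_gap: 0.601
gripper_force: 0.0
```

```bash
python3 - <<'E'
from h import *
print(readout.sense()['tcp_pos'],go((.45,.109,.098),107))
save(snap('scene'),'d.png',(200,150,330,260),5)
E
```

```text
[0.44934038 0.1057303  0.15033188] (array([ 0. ,  0. , -0.1]), array([ 3. ,  1.6, 52.3]))
```

View pics/d.png

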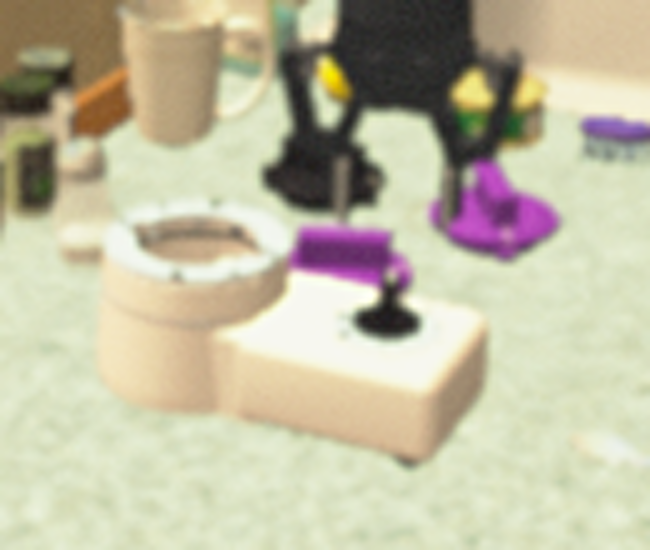

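The gripper straddles the knob, with the tips at crop (340,210) and (450,220) and the knob bar at (390,290). Going down and closing.

Call:
{"api": "move_arm", "payload": {
  "rows": [
    [0, 0, 0, 3, 1.5, 30, 0.4],
    [0, 0, 0, 3, 1.5, 52, 0.4],
    [0, 0, 0, 3, 1.5, 52, 0.5],
    [0, 0, 0, 3, 1.5, 52, 1],
    [0, 0, 0, 3, 1.5, 52, 1],
    [0, 0, 0, 3, 1.5, 52, 1],
    [0, 0, 0, 3, 1.5, 52, 1],
    [0, 0, 0, 3, 1.5, 52, 1],
    [0, 0, 0, 3, 1.5, 52, 1]
  ],
  "squeeze": 25
}}

```text
t: 3.0
tcp_pos: [0.4492, 0.108, 0.0997]
tool_rot: [0.596, 0.803, -0.001, 0.001]
force: [-1.6, -5.4, 3.9]
finger_gap: 0.137
gripper_force: 28.3
```

Call:
{"api": "move_arm", "payload": {
  "rows": [
    [0, 0, -6, 0, 0, 0, 1],
    [0, 0, -12, 0, 0, 0, 1],
    [0, 0, -18, 0, 0, 0, 1],
    [0, 0, -25, 0, 0, 0, 1],
    [0, 0, -32, 0, 0, 0, 1],
    [0, 0, -39, 0, 0, 0, 1],
    [0, 0, -46, 0, 0, 0, 1],
    [0, 0, -53, 0, 0, 0, 1],
    [0, 0, -60, 0, 0, 0, 1],
    [0, 0, -67, 0, 0, 0, 1],
    [0, 0, -73, 0, 0, 0, 1],
    [0, 0, -73, 0, 0, 0, 1]
  ]
}}

```text
t: 4.0
tcp_pos: [0.4506, 0.1097, 0.0998]
tool_rot: [0.002, 1.0, 0.001, 0.002]
force: [-1.1, 6.6, 3.4]
finger_gap: 0.127
gripper_force: 28.3
```

```bash
python3 - <<'E'
from h import *
st=readout.sense();print(st['tcp_pos'],st['force'],st['ft_torque'],st['finger_gap'],go((.4487,.109,.15),180))
E
```

```text
[0.45062342 0.10972364 0.09975641] [-1.07470327  6.59984023  3.3659799 ] [0.94556976 0.05147513 0.03972251] 0.12738557722384306 (array([ 0.1,  0.2, -0.2]), array([  1.7,  -0.7, -50.3]))
```

Release, rise, and check the pointer.

Call:
{"api": "move_arm", "payload": {
  "rows": [
    [0, 0, 0, 0, 0, 0, 0.5],
    [0, 0, 0, 0, 0, 0, 0.5],
    [0, 0, 0, 0, 0, 0, 0.4],
    [0, 0, 0, 0, 0, -20, 0.4],
    [0, 0, 0, 0, 0, -60, 0.4],
    [0, 0, 0, 0, 0, -100, 0.4],
    [0, 0, 0, -35, 35, -100, 0],
    [0, 0, 0, -70, 70, -100, 0],
    [0, 0, 0, -105, 105, -100, 0],
    [0, 0, 0, -140, 140, -100, 0],
    [0, 0, 0, -160, 180, -100, 0],
    [0, 0, 0, -160, 220, -100, 0]
  ]
}}

```text
t: 5.0
tcp_pos: [0.6062, 0.301, 0.1986]
tool_rot: [0.004, 1.0, -0.0, 0.002]
force: [0.4, -0.1, 1.0]
finger_gap: 1.0
gripper_force: 0.0
```

```bash
python3 - <<'E'
from h import *
s=snap('top')
im=s['img'][...,::-1]
A=cv2.resize(im[225:271,190:246],None,fx=8,fy=8,interpolation=cv2.INTER_CUBIC)
B=cv2.resize(im[165:215,285:335],None,fx=7,fy=7,interpolation=cv2.INTER_CUBIC)
A=cv2.copyMakeBorder(A,0,max(0,B.shape[0]-A.shape[0]),0,0,cv2.BORDER_CONSTANT);B=cv2.copyMakeBorder(B,0,A.shape[0]-B.shape[0],0,0,cv2.BORDER_CONSTANT)
cv2.imwrite('pics/e.png',np.hstack([A,B]))
print(readout.sense()['tcp_pos'])
for z in (.10,.07): print(go((.6147,-.172,z),184))
E
```

```text
[0.60673478 0.30974794 0.19871686]
(array([ 0.4,  0.4, -4.2]), array([  -8.7, -482.4,   95.2]))
(array([ 0.4,  0.4, -4.2]), array([  -8.5, -482.7,  125.2]))
```

View pics/e.png

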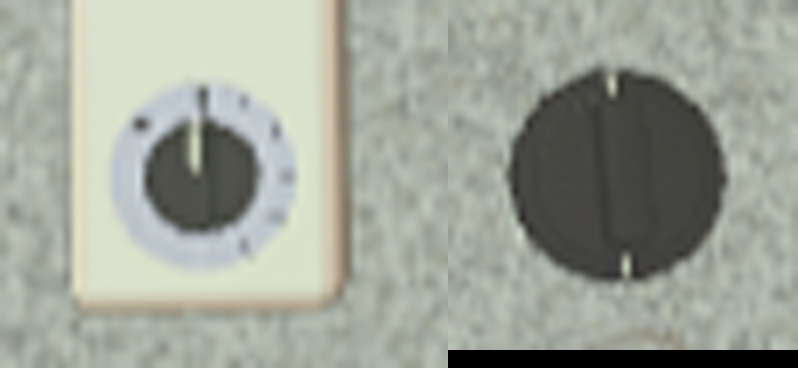

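The pointer is at crop (195,112–172) and points straight at the zero mark, within about 2°. The lid hasn't moved. Now to the lid.

Call:
{"api": "move_arm", "payload": {
  "rows": [
    [0, 0, -4, -8, -41, 0, 0],
    [0, 0, -4, -8, -82, 0, 0],
    [0, 0, -4, -8, -123, 0, 0],
    [0, 0, -4, -8, -164, 0, 0],
    [0, 0, -4, -8, -205, 0, 0],
    [0, 0, -4, -8, -246, 0, 0],
    [0, 0, -4, -8, -287, 0, 0],
    [0, 0, -4, -8, -328, 0, 0],
    [0, 0, -4, -8, -369, 0, 0],
    [0, 0, -4, -8, -410, 20, 0],
    [0, 0, -4, -8, -450, 40, 0],
    [0, 0, -4, -8, -483, 60, 0]
  ]
}}

```text
t: 6.05
tcp_pos: [0.6084, -0.1814, 0.1406]
tool_rot: [-0.032, 0.999, -0.001, 0.001]
force: [0.8, 0.1, -0.6]
finger_gap: 1.003
gripper_force: 0.0
```

Call:
{"api": "move_arm", "payload": {
  "rows": [
    [0, 0, 0, 0, 0, 0, 0],
    [0, 0, 0, 0, 0, 0, 0],
    [0, 0, 0, 0, 0, 0, 0]
  ]
}}

```text
t: 6.3
tcp_pos: [0.6081, -0.1787, 0.1401]
tool_rot: [-0.032, 0.999, 0.0, -0.001]
force: [0.4, 0.4, -0.0]
finger_gap: 1.002
gripper_force: 0.0
```

```bash
python3 - <<'E'
from h import *
st=readout.sense();print(st['tcp_pos'])
for z in (.07,.05): print(go((.6147,-.172,z),183.5))
E
```

```text
[ 0.60805783 -0.17865711  0.14009426]
(array([ 0.1, -0.1,  0.2]), array([-7.1,  6.2, 70.1]))
(array([ 0.1, -0.1,  0.2]), array([-7.1,  6.1, 90.1]))
```

Call:
{"api": "move_arm", "payload": {
  "rows": [
    [0, 0, 0, -7, 6, 35, 0.2],
    [0, 0, 0, -7, 6, 70, 0.3],
    [0, 0, 0, -7, 6, 90, 0.4],
    [0, 0, 0, -7, 6, 90, 0.6],
    [0, 0, 0, -7, 6, 90, 0.6]
  ]
}}

```text
t: 6.72
tcp_pos: [0.6151, -0.1704, 0.0503]
tool_rot: [-0.034, 0.999, 0.0, -0.001]
force: [0.7, -0.0, 0.2]
finger_gap: 0.4
gripper_force: 0.0
```

```bash
python3 - <<'E'
from h import *
st=readout.sense();print(st['tcp_pos'],st['force'],go((.6147,-.172,.05),183.5))
E
```

```text
[ 0.61509665 -0.17041882  0.05028996] [ 0.6761688  -0.03644007  0.23608313] (array([ 0.1, -0.1,  0.4]), array([ 0.5, -1.6,  0.3]))
```

Call:
{"api": "move_arm", "payload": {
  "rows": [
    [0, 0, 0, 0, -1, 0, 1],
    [0, 0, 0, 0, -1, 0, 1],
    [0, 0, 0, 0, -1, 0, 1],
    [0, 0, 0, 0, -1, 0, 1],
    [0, 0, 0, 0, -1, 0, 1],
    [0, 0, 0, 0, -1, 0, 1],
    [0, 0, 0, 0, -1, 0, 1],
    [0, 0, 0, 0, -1, -15, 1],
    [0, 0, 0, 0, -1, -35, 1],
    [0, 0, 0, 0, -1, -70, 1],
    [0, 0, 0, 0, -1, -105, 1],
    [0, 0, 0, 0, -1, -120, 1]
  ],
  "squeeze": 60
}}

```text
t: 7.72
tcp_pos: [0.6173, -0.1743, 0.1753]
tool_rot: [-0.033, 0.999, -0.002, 0.003]
force: [0.8, -0.7, 0.1]
finger_gap: 0.219
gripper_force: 60.9
```

```bash
python3 - <<'E'
from h import *
st=readout.sense();print(st['tcp_pos'],st['force'],st['ft_torque'],st['finger_gap'],go((.575,.1095,.17),180.2))
s=snap('top'); save(s,'f.png',(270,150,350,240),6)
for v,u in [(177,308),(203,310)]: pass
E
```

```text
[ 0.61726981 -0.17434333  0.17528663] [ 0.78801609 -0.73335985  0.05109286] [ 0.00113841 -0.10052576  0.04638119] 0.21944534617198075 (array([-0.2,  0.4,  3.6]), array([ 23.6, 286. ,   4. ]))
```

View pics/f.png

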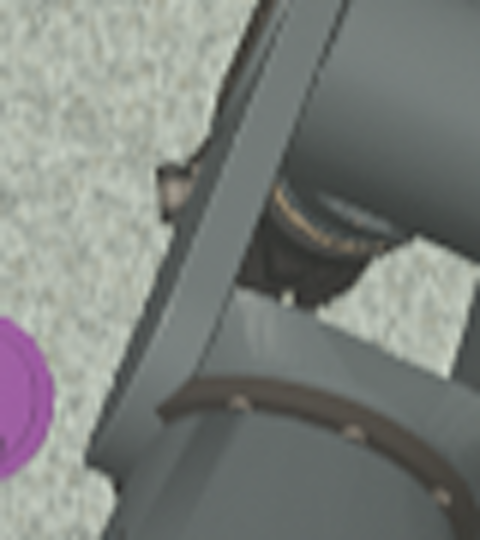

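The arm covers most of the lid, but the lid is held: the gap is 18.6 mm and one white line shows at crop (287,298). Carrying it over the mouth.

Call:
{"api": "move_arm", "payload": {
  "rows": [
    [0, 0, 1, 6, 30, 0, 1],
    [0, 0, 2, 12, 65, 0, 1],
    [0, 0, 3, 16, 100, 0, 1],
    [0, 0, 3.5, 20, 135, 0, 1],
    [0, 0, 3.5, 24, 170, 0, 1],
    [0, 0, 3.5, 24, 205, 0, 1],
    [0, 0, 3.5, 24, 240, 0, 1],
    [0, 0, 3.5, 24, 270, 0, 1],
    [0, 0, 3.5, 24, 284, 0, 1],
    [0, 0, 3.5, 24, 284, 0, 1],
    [0, 0, 3.5, 24, 284, 0, 1],
    [0, 0, 3.5, 24, 284, 0, 1]
  ]
}}

```text
t: 8.77
tcp_pos: [0.5728, 0.1075, 0.17]
tool_rot: [-0.002, 1.0, -0.0, -0.0]
force: [0.1, 0.3, -1.9]
finger_gap: 0.214
gripper_force: 60.9
```

```bash
python3 - <<'E'
from h import *
st=readout.sense();print(st['tcp_pos'],go((.575,.1095,.15),180.2))
a=snap('scene');b=snap('top')
A=cv2.resize(a['img'][130:260,190:310],None,fx=3.3,fy=3.3,interpolation=cv2.INTER_CUBIC)
B=cv2.resize(b['img'][150:280,180:300],None,fx=3.3,fy=3.3,interpolation=cv2.INTER_CUBIC)
cv2.imwrite('pics/g.png',np.hstack([A,B])[...,::-1])
E
```

```text
[0.57277866 0.1075129  0.16995985] (array([-0., -0.,  0.]), array([-2.2,  2. , 20. ]))
```

View pics/g.png

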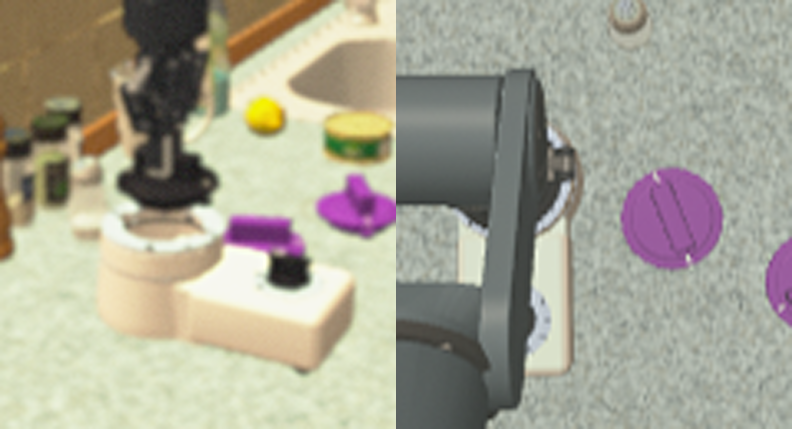

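The scene view shows the lid hanging level over the collar, with its flange at crop (168,182) and the collar at (165,228). Aligning and descending gently.

Call:
{"api": "move_arm", "payload": {
  "rows": [
    [0, 0, 0, -2.2, 2, 10, 1],
    [0, 0, 0, -2.2, 2, 20, 1],
    [0, 0, 0, -2.2, 2, 24, 1],
    [0, 0, 0, -2.2, 2, 27, 1],
    [0, 0, 0, -2.2, 2, 28, 1],
    [0, 0, 0, -2.2, 2, 30, 1],
    [0, 0, 0, -2.2, 2, 30, 1]
  ]
}}

```text
t: 9.45
tcp_pos: [0.5748, 0.1105, 0.14]
tool_rot: [-0.002, 1.0, 0.0, -0.0]
force: [0.1, -1.4, -1.3]
finger_gap: 0.221
gripper_force: 60.9
```

```bash
python3 - <<'E'
from h import *
st=readout.sense();print(st['tcp_pos'],st['force'],st['ft_torque'],go((.575,.1095,.128),180.2))
E
```

```text
[0.57482439 0.11053956 0.13995008] [ 0.05669544 -1.42363725 -1.32836209] [-0.04939675 -0.02915897  0.02269113] (array([ 0. , -0. ,  0.1]), array([-0.2, -1. , 11.9]))
```

Call:
{"api": "move_arm", "payload": {
  "rows": [
    [0, 0, 0, 0, -0.5, 2, 1],
    [0, 0, 0, 0, -0.5, 4, 1],
    [0, 0, 0, 0, -0.5, 6, 1],
    [0, 0, 0, 0, -0.5, 8, 1],
    [0, 0, 0, 0, -0.5, 8, 1]
  ]
}}

```text
t: 9.87
tcp_pos: [0.5746, 0.1101, 0.1319]
tool_rot: [-0.002, 1.0, 0.0, -0.0]
force: [-1.1, -0.1, -2.7]
finger_gap: 0.219
gripper_force: 60.9
```

Entering freely. Continuing to flush.

Call:
{"api": "move_arm", "payload": {
  "rows": [
    [0, 0, 0, 0, 0, 2, 1],
    [0, 0, 0, 0, 0, 3, 1],
    [0, 0, 0, 0, 0, 4, 1],
    [0, 0, 0, 0, 0, 4, 1]
  ]
}}

```text
t: 10.2
tcp_pos: [0.5751, 0.1101, 0.1306]
tool_rot: [-0.002, 1.0, -0.0, 0.001]
force: [-3.8, -1.4, 12.7]
finger_gap: 0.219
gripper_force: 62.8
```

Call:
{"api": "move_arm", "payload": {
  "rows": [
    [0, 0, 0, 0, 0, 1, 1],
    [0, 0, 0, 0, 0, 1, 1],
    [0, 0, 0, 0, 0, 1, 1]
  ]
}}

```text
t: 10.45
tcp_pos: [0.5751, 0.1101, 0.1306]
tool_rot: [-0.003, 1.0, -0.0, 0.001]
force: [-4.7, -0.0, 16.9]
finger_gap: 0.217
gripper_force: 63.6
```

```bash
python3 - <<'E'
from h import *
st=readout.sense();print(st['tcp_pos'],st['force'],st['ft_torque'])
a=snap('scene'); save(a,'i.png',(205,155,295,240),7)
P=cloud(a); im=a['img'].astype(int)
E
```

```text
[0.57507388 0.11011676 0.13059876] [-4.72627815 -0.03613573 16.85118075] [-0.07615629  0.88110294 -0.03559936]
```

View pics/i.png

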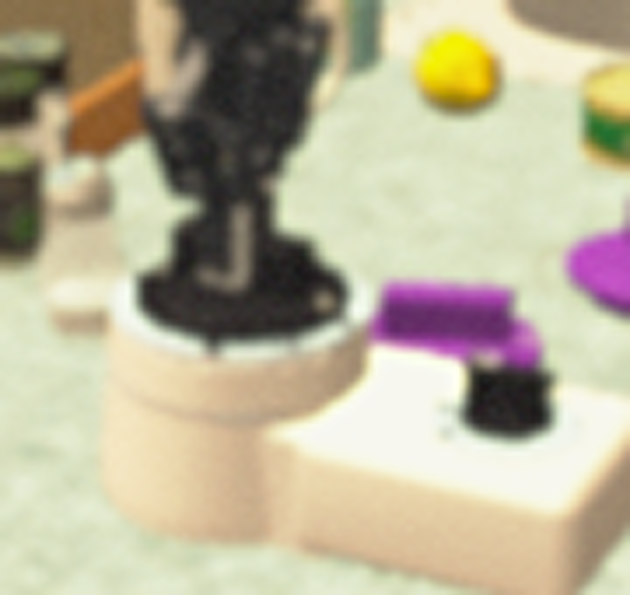

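The lid looks seated in the collar, with a white line at crop (323,300) pointing to the deck. I'll relieve the 5 N side load and check the flange height from depth.

Call:
{"api": "move_arm", "payload": {
  "rows": [
    [0, 0, 0, 1, 0, 0, 1],
    [0, 0, 0, 1, 0, 0, 1],
    [0, 0, 0, 1, 0, 0, 1]
  ]
}}

```text
t: 10.75
tcp_pos: [0.575, 0.1101, 0.1306]
tool_rot: [-0.002, 1.0, -0.0, 0.002]
force: [-4.5, -0.4, 15.9]
finger_gap: 0.218
gripper_force: 63.2
```

```bash
python3 - <<'E'
from h import *
st=readout.sense();print(st['tcp_pos'],st['force'],st['ft_torque'])
a=snap('scene');P=cloud(a); im=a['img'].astype(int)
f=lambda x0,y0,x1,y1:(slice(155+y0//7,155+y1//7+1),slice(205+x0//7,205+x1//7+1))
# mouth-frame points: dark flange and bright collar within 55 mm of the axis
d=np.hypot(P[...,0]-.575,P[...,1]-.1098); ok=(a['z_map']>0)&(P[...,2]>.08)&(P[...,2]<.112)
dk=im.max(2)<70; br=im.min(2)>150
fl=ok&dk&(d>.025)&(d<.045); co=ok&br&(d>.049)&(d<.054)
for n,m in(('flange',fl),('collar',co)):
    q=P[m]; A=np.c_[q[:,:2]-[.575,.11],np.ones(len(q))]; k=np.linalg.lstsq(A,q[:,2],rcond=None)[0]; print(n,m.sum(),np.median(q[:,2]),k)
E
```

```text
[0.57502256 0.110115   0.13059357] [-4.4737546  -0.40581294 15.86525697] [-0.08258124  0.57708227 -0.06222901]
flange 133 0.09927734331327029 [-0.00674155 -0.08293854  0.10194728]
collar 67 0.09105709313141011 [-0.00257053 -0.05020223  0.09142094]
```

Call:
{"api": "move_arm", "payload": {
  "rows": [
    [0, 0, 0, 1, 0, 0, 1],
    [0, 0, 0, 2, 0, 0, 1],
    [0, 0, 0, 2, 0, 0, 1],
    [0, 0, 0, 2, 0, 0, 1]
  ]
}}

```text
t: 11.13
tcp_pos: [0.575, 0.1101, 0.1306]
tool_rot: [-0.002, 1.0, 0.0, 0.004]
force: [-0.4, 1.0, 13.3]
finger_gap: 0.221
gripper_force: 62.8
```

```bash
python3 - <<'E'
from h import *
st=readout.sense();print(st['tcp_pos'],st['force'],st['ft_torque'],st['tool_rot'])
E
```

```text
[0.57495222 0.11008369 0.13061854] [-0.37904113  0.98324072 13.34578075] [-0.0346089   0.1665634  -0.00636487] [-2.37316751e-03  9.99989168e-01  5.77718348e-06  4.00411289e-03]
```

The contact is firm and flat, but the implied height is at the edge of tolerance. I'll open the gripper so the lid drops level, rise, and measure.

Call:
{"api": "move_arm", "payload": {
  "rows": [
    [0, 0, 0, -1, 0, -3, 1],
    [0, 0, 0, -1, 0, -3, 0.5],
    [0, 0, 0, -1, 0, -3, 0.4],
    [0, 0, 0, -1, 0, -3, 0.4],
    [0, 0, 0, -1, 0, -40, 0.4],
    [0, 0, 0, -1, 0, -80, 0.4],
    [0, 0, 0, 0, -40, -100, 0.4],
    [0, 0, 0, 0, -80, -100, 0.4],
    [0, 0, 0, 0, -120, -100, 0.4],
    [0, 0, 0, 0, -160, -100, 0.4],
    [0, 0, 0, 0, -200, -100, 0.4],
    [0, 0, 0, 0, -240, -100, 0.4]
  ]
}}

```text
t: 12.13
tcp_pos: [0.5724, -0.1316, 0.2269]
tool_rot: [-0.002, 1.0, 0.0, -0.0]
force: [0.9, 0.2, 0.2]
finger_gap: 0.601
gripper_force: 0.0
```

```bash
python3 - <<'E'
from h import *
st=readout.sense();print(st['tcp_pos'])
a=snap('scene');b=snap('top')
A=cv2.resize(a['img'][155:240,205:295],None,fx=4.4,fy=4.4,interpolation=cv2.INTER_CUBIC)
B=cv2.resize(b['img'][165:255,170:260],None,fx=4.4,fy=4.4,interpolation=cv2.INTER_CUBIC)
B=B[:A.shape[0]]
cv2.imwrite('pics/j.png',np.hstack([A,B])[...,::-1])
for s in(a,b):
    P=cloud(s);im=s['img'].astype(int);d=np.hypot(P[...,0]-.575,P[...,1]-.1098); ok=(s['z_map']>0)&(P[...,2]>.08)&(P[...,2]<.115)
    fl=ok&(im.max(2)<80)&(d>.022)&(d<.043); co=ok&(im.min(2)>130)&(d>.049)&(d<.053)
    for n,m in(('flange',fl),('collar',co)):
        q=P[m]; A=np.c_[q[:,:2]-[.575,.11],np.ones(len(q))]; k=np.linalg.lstsq(A,q[:,2],rcond=None)[0]; print(n,m.sum(),np.percentile(q[:,2],[20,50,80]),k)
E
```

```text
[ 0.57242933 -0.13164492  0.22688705]
flange 145 [0.09817975 0.10007638 0.1044303 ] [-0.00838703 -0.10385831  0.10313145]
collar 50 [0.09046188 0.0916402  0.09297568] [-0.01015921 -0.04856516  0.09253623]
flange 453 [0.09781749 0.09965167 0.10127941] [-3.94341931e-03  9.92176901e-05  9.96470687e-02]
collar 153 [0.09013045 0.0916887  0.09355871] [-0.00506179  0.00252568  0.09191422]
```

View pics/j.png

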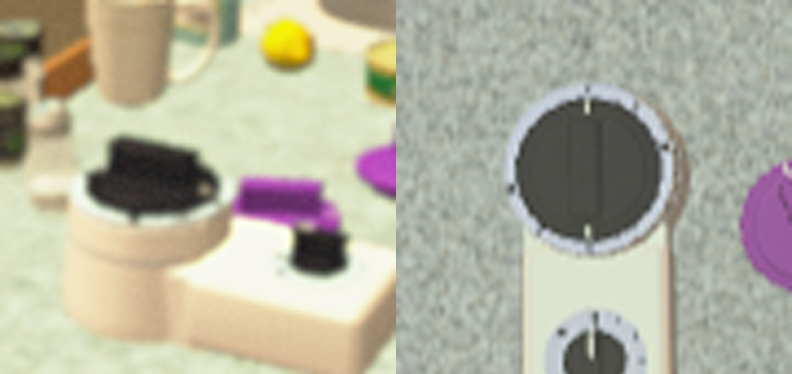

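The top view shows the lid level and flush, about 7.8 mm above the collar. Its lines are at crop (587,106) and (587,232), along the grinder's x, and the pointer is still at zero. Regripping.

Call:
{"api": "move_arm", "payload": {
  "rows": [
    [0, 0, 0, 0, 0, 0, 0.4],
    [0, 0, 0, 0, 0, 0, 0.4]
  ]
}}

```text
t: 12.4
tcp_pos: [0.5725, -0.1294, 0.2266]
tool_rot: [-0.002, 1.0, 0.001, -0.001]
force: [0.0, 0.2, 0.6]
finger_gap: 0.598
gripper_force: 0.0
```

```bash
python3 - <<'E'
from h import *
st=readout.sense();print(st['tcp_pos'],go((.575,.110,.129),180))
E
```

```text
[ 0.57245717 -0.12944006  0.22662745] (array([ 0.1, -0.1,  0.2]), array([ -3.7, 239.3,  97.9]))
```

Call:
{"api": "move_arm", "payload": {
  "rows": [
    [0, 0, 0.2, -3, 40, 0, 0.4],
    [0, 0, 0.2, -3, 80, 0, 0.4],
    [0, 0, 0.2, -3, 120, 0, 0.4],
    [0, 0, 0.2, -3, 160, 0, 0.4],
    [0, 0, 0.2, -3, 200, 0, 0.4],
    [0, 0, 0.2, -3, 239, 0, 0.4],
    [0, 0, 0.2, -3, 239, 15, 0.4],
    [0, 0, 0.2, -3, 239, 40, 0.4],
    [0, 0, 0.2, -3, 239, 65, 0.4],
    [0, 0, 0.2, -3, 239, 85, 0.4],
    [0, 0, 0.2, -3, 239, 97, 0.4],
    [0, 0, 0.2, -3, 239, 97, 0.4]
  ]
}}

```text
t: 13.4
tcp_pos: [0.5718, 0.1111, 0.1273]
tool_rot: [-0.002, 1.0, 0.0, -0.004]
force: [0.1, 0.0, -0.6]
finger_gap: 0.605
gripper_force: 0.0
```

Call:
{"api": "move_arm", "payload": {
  "rows": [
    [0, 0, 0, 0, 0, 0, 0.6],
    [0, 0, 0, 0, 0, 0, 1],
    [0, 0, 0, 0, 0, 0, 1],
    [0, 0, 0, 0, 0, 0, 1],
    [0, 0, 0, 0, 0, 0, 1],
    [0, 0, 0, 0, 0, 0, 1]
  ],
  "squeeze": 60
}}

```text
t: 13.9
tcp_pos: [0.5757, 0.1094, 0.1317]
tool_rot: [-0.001, 1.0, 0.0, 0.001]
force: [-0.7, 1.8, 6.1]
finger_gap: 0.214
gripper_force: 61.6
```

```bash
python3 - <<'E'
from h import *
st=readout.sense();print(st['tcp_pos'],st['force'],st['ft_torque'],st['finger_gap'],go((.575,.110,.129),180))
E
```

```text
[0.57566657 0.10941087 0.13165243] [-0.70097491  1.80628987  6.07418526] [0.38922806 0.14240613 0.09967887] 0.21418402605521672 (array([0. , 0.1, 0.1]), array([0.7, 0.6, 2.7]))
```

Now the clockwise twist, in two parts.

Call:
{"api": "move_arm", "payload": {
  "rows": [
    [0, 0, 3, 0, 0, 0, 1],
    [0, 0, 6, 0, 0, 0, 1],
    [0, 0, 9, 0, 0, 0, 1],
    [0, 0, 12, 0, 0, 0, 1],
    [0, 0, 15, 0, 0, 0, 1],
    [0, 0, 18, 0, 0, 0, 1],
    [0, 0, 20, 0, 0, 0, 1],
    [0, 0, 20, 0, 0, 0, 1]
  ]
}}

```text
t: 14.57
tcp_pos: [0.5761, 0.1089, 0.1317]
tool_rot: [0.174, 0.985, 0.0, 0.002]
force: [-0.1, 0.1, 5.2]
finger_gap: 0.215
gripper_force: 61.5
```

Call:
{"api": "move_arm", "payload": {
  "rows": [
    [0, 0, 3, 0, 0, 0, 1],
    [0, 0, 6, 0, 0, 0, 1],
    [0, 0, 9, 0, 0, 0, 1],
    [0, 0, 12, 0, 0, 0, 1],
    [0, 0, 15, 0, 0, 0, 1],
    [0, 0, 18, 0, 0, 0, 1],
    [0, 0, 18, 0, 0, 0, 1],
    [0, 0, 18, 0, 0, 0, 1]
  ]
}}

```text
t: 15.23
tcp_pos: [0.5761, 0.1088, 0.1316]
tool_rot: [0.325, 0.946, 0.0, 0.002]
force: [0.2, 0.5, 5.5]
finger_gap: 0.22
gripper_force: 61.6
```

```bash
python3 - <<'E'
from h import *
st=readout.sense();print(st['tcp_pos'],st['force'],st['ft_torque'],st['finger_gap'],go((.575,.110,.129),142))
a=snap('scene');b=snap('top')
A=cv2.resize(a['img'][165:225,205:275],None,fx=6,fy=6,interpolation=cv2.INTER_CUBIC)
B=cv2.resize(b['img'][175:235,185:240],None,fx=6,fy=6,interpolation=cv2.INTER_CUBIC)
cv2.imwrite('pics/k.png',np.hstack([A,B])[...,::-1])
E
```

```text
[0.57605919 0.10880234 0.13164669] [0.18141218 0.53763949 5.54521467] [-0.0227485   0.09917564  0.00596284] 0.2196721146243575 (array([0.1, 0.2, 0.1]), array([1.6, 0.3, 2.6]))
```

View pics/k.png

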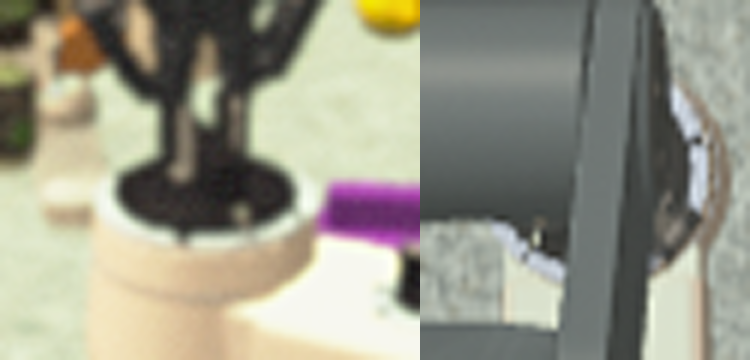

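The lid's white line is at top crop (538,232), close to the pulse bar at (527,255). I'll compute its angle.

```bash
python3 - <<'E'
from h import *
b=snap('top'); g=b['img'].astype(float).mean(2)
w=lambda x,y:(185+(x-420+.5)/6-.5,175+(y+.5)/6-.5)
c=np.array([.5752,.1097])
for n,p,z,dk in(('line',w(538,232),.099,False),('bar',w(527,255),.092,True)):
    uv=blob(b,*p,1,dk)
    for q in(p,uv):
        P=ray(b,*q,z)[:2]-c; print(n,np.round(q,2),P,np.hypot(*P),'deg from front',np.degrees(np.arctan2(P[1],-P[0])))
a=snap('scene')
for n,p,z in(('line',(242,215),.099),):
    q=(205+(p[0]+.5)/6-.5,165+(p[1]+.5)/6-.5); q=blob(a,*q,1,False); P=ray(a,*q,z)[:2]-c; print('scene',n,P,np.hypot(*P),np.degrees(np.arctan2(P[1],-P[0])))
for _ in range(3): snap('top'); st=readout.sense(); print(st['ft_torque'],st['force'],st['gripper_force'])
E
```

```text
line [204.25 213.25] [-0.03020083  0.02514753] 0.0392999774602138 deg from front 39.78335818031783
line [204.   213.77] [-0.03166842  0.02585158] 0.040880224363274514 deg from front 39.22547113437694
bar [202.42 217.08] [-0.04075453  0.03137758] 0.0514342695506251 deg from front 37.59326054946645
bar [202.47 216.75] [-0.0398005   0.03122776] 0.05058905839133126 deg from front 38.11798065439412
scene line [-0.03404436  0.02394605] 0.041622494940757655 35.12170423682424
[0.08659208 0.07334168 0.01855486] [0.48394882 1.1917035  6.46594975] 61.567890644073486
[0.01124411 0.07197389 0.02571949] [0.05297645 0.4241488  6.42485079] 61.567676067352295
[-0.0187268   0.07236185  0.06092604] [ 0.26013944 -0.06045882  5.05223987] 61.567840576171875
```

The lid reads 35–39° against the bar at 38°. It is flush, steady and gripped, so I'm handing in.

```bash
python3 -c "
from station import order
print(order.sign_off())"
```

```text
the job is handed in; nothing more can be done
None
```

I handed the job in: the timer pointer is at zero, and the gripper is holding the lid flush in the collar at the pulse mark (measured 35–39°, bar at 38°); the hand-in returned no verdict.

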